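# Show the sighting mark to the camera through the sprung mirror

## Robot

A 7-joint arm with a two-finger parallel gripper is mounted at the origin on a cart in front of the work surface, level with it; the furniture and walls round the work are solid. World frame = base frame: x ahead of the robot, y to its left, z up, the work surface at z = 0. Lengths are in mm, angles in degrees, forces in N, time in s.
With the tool pointing down it reaches from about 425 to 925 mm from the base axis. Payload 6.8 kg.
Tool frame: the origin (TCP) lies on the centre line of the jaws, within the pads' length; the fingertips stand 11 mm ahead of it and the grasp point (between the pads) lies 8 mm behind it; z points along the fingers, y is the line along which they close (so a half turn about z gives the same grasp; the last joint's range is limited). The gripper opens to 88 mm and grips with 3 to 60 N. Pads are 20 mm wide; open, the fingers measure 115 mm over their backs; the gripper's body (75 mm by 178 mm) begins 61 mm behind the grasp point.
Start: joints at [-72.714, 27.33, 1.283, 89.118, -0.659, 63.558, -4.761], TCP at [268.936, 619.129, 233.664] pointing down, gripper open.
Joint ranges: [-169.35, 169.35], [-19.33, 120.38], [-80.79, 83.38], [13.8, 139.57], [-78.32, 258.32], [9.67, 109.79], [-169.56, 169.56]. Speed limits (degrees/s): [136.94, 136.94, 180, 180, 180, 180, 180].

## Interface

Orientations are given as [roll, pitch, yaw] about the fixed x, y, z axes, in that order (R = Rz(yaw) Ry(pitch) Rx(roll)).
In Python, from plant import observe, get_image, camera_info, close_job gives the robot as it stands.
- The arm moves only by the tool jog_arm, never from a script. Its argument "deltas" is a list of rows, each a list of 5 numbers: the shift along the tool's x, y, z in cm, then the turn about the tool's z in degrees, then the finger opening in cm, from 0 to 8.78. In form: [[dx, dy, dz, turn, hand], ...]. A call has 1 to 12 rows; each row is the pose to reach, as a shift and turn from the pose commanded when the call began, along the tool's axes at that moment; what a row does not reach only later rows make up. A row lasts 1/12 s, in which the tool goes at most 41.7 mm and 7.16 degrees, less where a joint would pass 70% of its speed; a pose out of reach is approached as far as the arm can. A call with a gripper value outside its range is refused whole. The fingers move at their own pace and stop on an object; "squeeze" is the grip in N (left out, the last holds). Time passes only in rows, so rows that repeat a pose let the fingers close. It gives the time, the measured TCP pose, the force, the opening and the grip force at its end, in the units of the state.
- observe(): the state, without advancing time (a new reading comes with each control period).
- get_image(name): name is "scene" or "top" or "wrist"; returns the picture (420x560x3 uint8, red, green, blue); there is no depth.
- camera_info(name): a dict with "K" (3x3 intrinsics, pixels), "dist_coeffs" ([k1, k2, p1, p2, k3] as OpenCV has them; the pictures are not rectified), "rvec" (rotation vector, rad) and "tvec" (3), from world to camera coordinates, as OpenCV has them. Camera axes: x right, y down, z forward; pixel columns grow to the right and rows downward; lengths in mm; the calibration is good to about 2 mm. A picture is of the moment at which its call begins: read the wrist's pose just before it. camera_info takes no time and is no camera call; for the wrist camera it gives the pose at the moment of the call.
- close_job(): hands the job in; it is judged then, once.
The state is a dict: "t": time; "qpos": joint angles; "joint_vel": joint speeds; "joint_torque": joint torques, N m; "tcp_pos": TCP position; "tool_rot": TCP orientation; "ft_force": force on the tool from outside, world axes, zero at the start; "wrist_torque": the same for the moment, N m; "gripper_width": finger opening in mm; "finger_force": force on a finger pad.
Only numpy, scipy, OpenCV 4.12 (cv2) and the standard library are available. Lean on these libraries where they do the work, as an engineer would, in place of code of your own. Each camera call takes 0.05 s, during which the arm holds its last target. There are 200 camera calls.

## Task

The small bench camera has to see the round sighting mark by way of the mirror. Use the mallet to drive the round-headed post (not the square-headed one) fully down onto its socket, and stand the mallet upright on the bench again; then grip the bar on top of the sprung mirror and turn it until the reflection puts the middle of the round head in front of the camera. Finish while still holding the mirror there, as it springs back when let go; keep the fingers off both posts and leave the other things where they are.

Things in the scene. Friction and masses are not known exactly. Their poses are not given: they have to be found in the camera images.
- mirror_base: Fixed aluminium plate, 70 x 235 x 10 mm, with the mirror pedestal at one end and the black box camera at the other. Origin: on the bench under the mirror's vertical axis; y points along the plate to the camera, z up. The camera (40 x 52 x 40 mm, top 105 mm above the bench) looks along the plate at the mirror, its lens 115 mm from the mirror's axis and 85 mm above the bench.
- mirror (a joint): Mirror angle about its vertical axis, rad. 0 (rest stop): the glass faces the camera squarely. Positive is counter-clockwise from above, towards the marker posts; range 0 to 1.25. A spring (0.05 N m at rest, 0.12 N m/rad more) returns it to 0 when let go. The reflected line of sight turns twice as far.
- mirror_plate: Upright mirror in a black frame, 68 mm wide, 60 high, 8 thick; turns with joint mirror. Origin: on the vertical axis in the middle of the glass face, 85 mm above the bench; y is the outward normal of the glass, z up. On top, centred over the axis, is the black grip bar: 46 mm long (along x), 14 mm thick (along y), from 115 to 150 mm above the bench.
- mirror_grip (a point): Point on the mirror's axis in the grip bar, 138 mm above the bench, 12 mm under the bar's top.
- sightline: Imaginary (not a visible thing): the camera's line of sight after it is reflected in the mirror. Origin on the mirror's axis 85 mm above the bench; its y axis points along the reflected line of sight (towards the camera when joint mirror is 0, and turned by twice that joint's value otherwise), z up.
- round_head: Round marker head: metal drum 36 mm in diameter, 30 mm high, with a dark band, on a post sliding in a fixed socket (foot 56 mm, collar 40 mm wide, its top 70 mm above the bench). Origin: middle of the drum, 105 mm above the bench when up, 85 mm when down; flat top 15 mm higher. 145 to 200 mm from the mirror's axis on the robot's side. Round and square posts may change places.
- post_round (a joint): How far the round-headed post is pushed down, m: 0 up, 0.020 fully down with the drum on the socket's collar. It takes about 8 to 11 N, and friction keeps it where it is left.
- square_head: The other marker head, a square block 32 x 32 x 30 mm on a like post and socket, same heights. Must not be pushed down or touched with the fingers. Origin: middle of the block.
- post_square (a joint): How far the square-headed post is pushed down, m: 0 up.
- mallet: End-face mallet standing upright on its steel head at the left of the bench, 0.35 kg nominal. Origin: centre of the flat striking face underneath; z along the handle. Head 46 mm in diameter, 40 mm high; round wooden handle 24 mm in diameter from 66 to 114 mm above the face, top knob 30 mm, total 130 mm.
- polish_tin: Bystander: metal polish tin, 52 mm diameter, 100 mm high, right of the mirror. Origin: centre of its underside.
- iron_head_9: Bystander: iron club head lying flat on the black mat, 54 x 110 x 13 mm. Origin: centre of its underside.
- ferrule_cup: Bystander: small black cup of ferrules, 47 mm diameter, 23 mm high. Origin: centre of its underside.
- sanding_block: Bystander: sanding block, 58 x 98 x 28 mm. Origin: centre of its underside.
There are look-alikes about, which are no part of the job. Leave any green, purple or red look-alike of the mallet alone.

How it is judged:
By the outcome, as a careful person would: the job done as asked, in the order asked, and still so for the second after the job is handed in, while the arm keeps its last pose, push and grip.
It also fails if it takes over 54 s, if anything falls off the work surface, if the arm or the gripper's body presses on something with over 40 N, if the wrist force passes 120 N, or if a joint passes its speed limit or range.

## Working session

There is one attempt and no reset: what is moved stays moved. The work goes in short steps, Python scripts to look and compute and a tool call to move; the robot and the scene stay as the last step left them, time stands still between calls to the robot, and variables do not carry over. Pictures are saved under pics/ and viewed, at most 10 in all, crops included, and the job is handed in when it is done.

Besides the shell and the picture viewer there is one more tool, called as name(argument=value, ...), one argument or row to a line, values as JSON. jog_arm: Moves the arm, as the interface text tells. Its arguments: {"type":"object","properties":{"deltas":{"type":"array"},"squeeze":{"type":"number"}},"required":["deltas"]}

```bash
mkdir -p pics
cat > h.py <<'E'
import numpy as np, cv2
from plant import observe, get_image, camera_info, close_job
def ray(name,uv,ci=None):
    c=ci or camera_info(name); K=np.array(c["K"],float); d=np.array(c["dist_coeffs"],float)
    R=cv2.Rodrigues(np.array(c["rvec"],float))[0]; t=np.array(c["tvec"],float).ravel()
    p=cv2.undistortPoints(np.array([[uv]],float),K,d).ravel()
    return -R.T@t, R.T@np.array([p[0],p[1],1.])
def atz(name,uv,z,ci=None):
    o,v=ray(name,uv,ci); return o+v*(z-o[2])/v[2]
def proj(name,P):
    c=camera_info(name)
    return cv2.projectPoints(np.array(P,float).reshape(-1,1,3),np.array(c["rvec"],float),np.array(c["tvec"],float),np.array(c["K"],float),np.array(c["dist_coeffs"],float))[0].reshape(-1,2)
def tri(obs):
    A=np.zeros((3,3));b=np.zeros(3)
    for n,uv in obs:
        o,v=ray(n,uv);v=v/np.linalg.norm(v);M=np.eye(3)-np.outer(v,v);A+=M;b+=M@o
    return np.linalg.solve(A,b)
def save(name,fn,box=None,s=1):
    im=get_image(name)[:,:,::-1]
    if box: im=im[box[1]:box[3],box[0]:box[2]]
    cv2.imwrite("pics/"+fn,cv2.resize(im,None,fx=s,fy=s,interpolation=cv2.INTER_CUBIC))
E
python3 - <<'E'
from h import *
save("top","t1.png",s=1.42);save("scene","s1.png",s=1.42)
print(observe())
for n in("top","scene"):print(n,ray(n,(280,210)))
E
```

```text
{'t': 0.1, 'qpos': array([-72.71555384,  27.36885981,   1.28097344,  89.17031241,
        -0.65830307,  63.55734311,  -4.7597884 ]), 'joint_vel': array([-0.02224594, -0.11196228,  0.06308328, -0.15728448,  0.00333504,
        0.00915455,  0.08483973]), 'joint_torque': array([ 3.12438737e-03, -5.84092784e+01,  1.53947242e+00, -2.73314846e+01,
       -5.42357890e-02,  1.31503696e-02,  7.13878876e-05]), 'tcp_pos': array([268.73722228, 618.648019  , 232.82215547]), 'tool_rot': array([-1.79911139e+02,  7.27321634e-03,  1.56524072e+02]), 'ft_force': array([ 0.76892686,  0.12031271, -0.23521428]), 'wrist_torque': array([-0.01243451,  0.03158384,  0.00337253]), 'finger_force': 0.0, 'gripper_width': 87.6441797173756}
top (array([ 382.30979481,  148.75527912, 1290.20907146]), array([ 0.11315616,  0.00213216, -0.99364567]))
scene (array([-297.86594918, -803.98578173,  668.05371223]), array([ 0.59726019,  0.69820149, -0.39471477]))
```

View pics/t1.png

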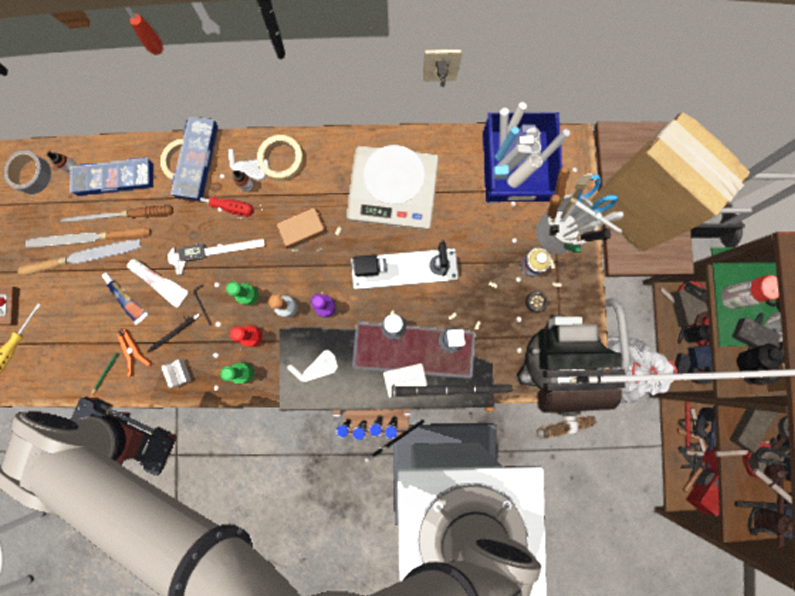

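View pics/s1.png

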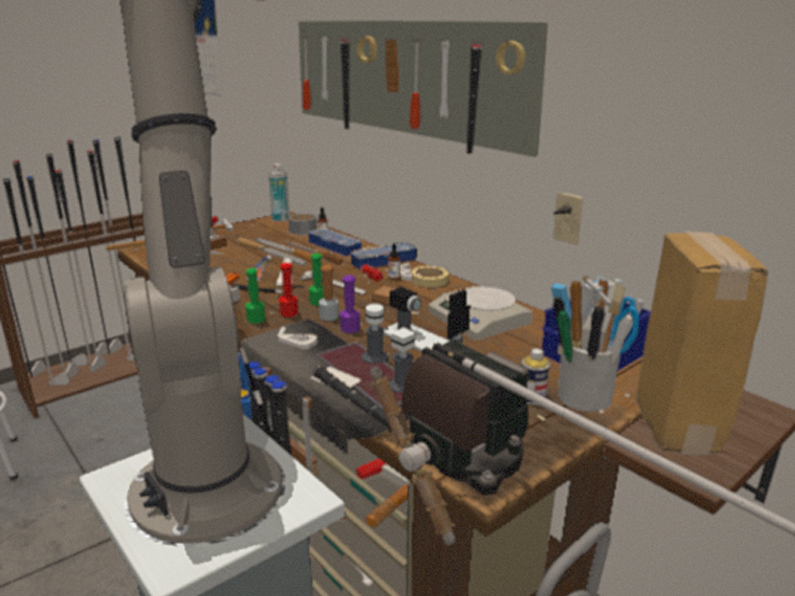

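The top picture shows these candidates for the mallet (pixels in the 1.42x picture): wood and steel (283,304), purple (322,305), green (241,293), red (246,336) and green (236,373). The wood and steel one fits the description. The round head is at (393,324), the square head at (455,340), the mirror at (440,258) and the bench camera at (368,265). Next is a close crop.

Run:
```python
from h import *
save("top","t2.png",(160,160,360,280),4);save("scene","s2.png",(160,170,400,300),3.3)
```

```text
(no output)
```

View pics/t2.png

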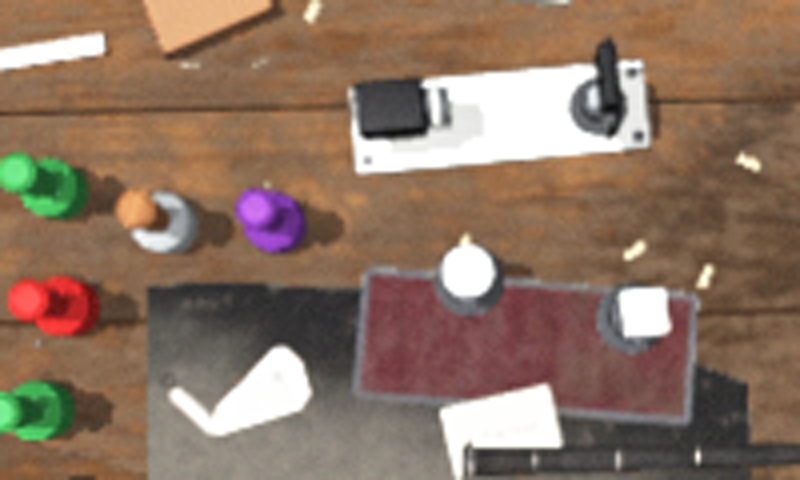

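View pics/s2.png

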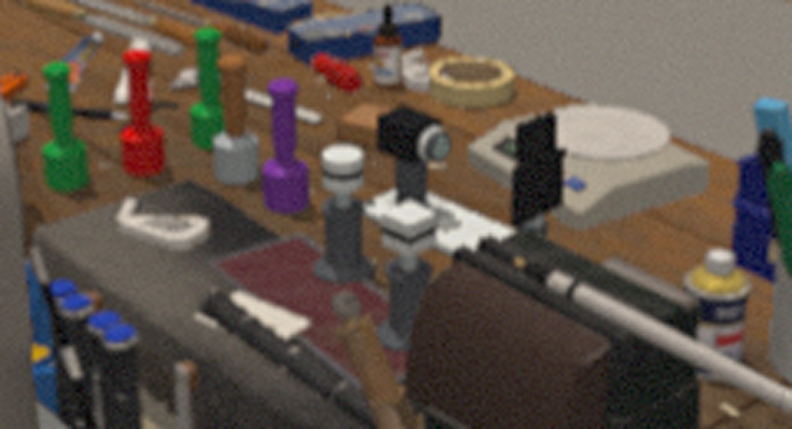

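Run:
```python
from h import *
T=lambda u,v:(160+u/4-.375,160+v/4-.375)
S=lambda u,v:(160+u/3.3-.35,170+v/3.3-.35)
P=lambda n,*a:print(n,np.round(a[0],1))
for c in [(352,88),(645,62),(650,146),(358,174)]:P("corner",atz("top",T(*c),10))
P("knob",atz("top",T(138,211),130));P("head",atz("top",T(167,221),40)) 
P("knob scene",atz("scene",S(232,62),130));P("knob tri",tri([("top",T(138,211)),("scene",S(232,62))]))
P("purple",atz("top",T(257,209),130))
P("round",atz("top",T(468,271),120));P("round s",atz("scene",S(342,155),120))
P("square",atz("top",T(643,312),120));P("square s",atz("scene",S(410,212),120))
P("camtop",atz("top",T(390,108),105))
for c in [(605,42),(611,132),(608,95)]:P("bar150",atz("top",T(*c),150))
for c in [(605,42),(611,132)]:P("frame115",atz("top",T(*c),115))
P("bar s",atz("scene",S(537,118),150))
c=camera_info("wrist");print(c["K"]);R=cv2.Rodrigues(np.array(c["rvec"]))[0];print(-R.T@np.ravel(c["tvec"]),R[2])
```

```text
corner [621.1 253.4  10. ]
corner [638.1  18.8  10. ]
corner [570.1  16.9  10. ]
corner [551.8 249.1  10. ]
knob [511.8 398.6 130. ]
head [513.7 395.3  40. ]
knob scene [506.7 391.1 130. ]
knob tri [512.3 399.4 126.2]
purple [511.8 312.5 130. ]
round [465.4 161.8 120. ]
round s [462.7 159.6 120. ]
square [433.7  36.8 120. ]
square s [434.3  35.5 120. ]
camtop [587.9 217.6 105. ]
bar150 [625.1  61.1 150. ]
bar150 [560.1  58.7 150. ]
bar150 [586.7  60.  150. ]
frame115 [632.6  58.4 115. ]
frame115 [565.5  55.9 115. ]
bar s [602.3  59.  150. ]
[[332.02740082   0.         282.02036265]
 [  0.         332.02740082 209.25927652]
 [  0.           0.           1.        ]]
[194.76452542 650.68815551 383.98053848] [ 0.26764075 -0.11561146 -0.95655759]
```

In the crops the wood and steel mallet has its knob at (138,211) and its head at (165,222). The round head top is at (468,271), the square top at (643,312), and the mirror bar is near (608,90). The plate corners check: about 235 x 70 mm. I get the mallet near (512,396), the round head (465,161), the square head (434,36), and the mirror axis about (601,57). The heads are 171 and 168 mm from the axis, which fits the 145 to 200 mm range.

```bash
cat >> h.py <<'E'
def delta(p,yaw=None):
    o=observe(); y=np.radians(o["tool_rot"][2]); d=np.array(p)-o["tcp_pos"]
    x=np.array([np.cos(y),np.sin(y),0]); yy=np.array([np.sin(y),-np.cos(y),0])
    t=0 if yaw is None else (o["tool_rot"][2]-yaw+180)%360-180
    print("t",round(o["t"],2),"pos",np.round(o["tcp_pos"],1),"rot",np.round(o["tool_rot"],2),"delta cm",np.round([d@x/10,d@yy/10,-d[2]/10],2),"turn",round(t,2),"F",np.round(o["ft_force"],1),"q",np.round(o["qpos"]),"w",round(o["gripper_width"],1),round(o["finger_force"],1))
E
python3 -c "
from h import *
delta([512,397,215],90)"
```

```text
t 0.2 pos [268.8 618.8 233.1] rot [-179.94    0.    156.52] delta cm [-31.14 -10.66   1.81] turn 66.52 F [ 0.2  0.3 -0.2] q [-73.  27.   1.  89.  -1.  64.  -5.] w 87.7 0.0
```

jog_arm(
  deltas=[
    [-3,-1,0.2,6.6,8.78],
    [-6,-2,0.4,13.3,8.78],
    [-9,-3,0.6,20,8.78],
    [-12,-4.1,0.8,26.6,8.78],
    [-15,-5.1,0.9,33.3,8.78],
    [-18,-6.2,1,40,8.78],
    [-21,-7.2,1.2,46.6,8.78],
    [-24,-8.2,1.4,53.2,8.78],
    [-27,-9.2,1.6,60,8.78],
    [-31.1,-10.7,1.8,66.5,8.78],
    [-31.1,-10.7,1.8,66.5,8.78],
    [-31.1,-10.7,1.8,66.5,8.78],
  ],
)

```text
t: 1.2
tcp_pos: [514.0, 393.7, 215.5]
tool_rot: [179.9, 0.1, 89.7]
ft_force: [0.2, 0.5, 0.3]
gripper_width: 87.6
finger_force: 0.0
```

Run:
```python
from h import *
delta([512,397,87],90)
print(proj("wrist",[[512,396,130],[512,396,40],[512,396,66],[512,396,0],[465,161,120]]))
save("wrist","w1.png",s=1.42)
```

```text
t 1.2 pos [514.  393.7 215.5] rot [1.7995e+02 9.0000e-02 8.9700e+01] delta cm [ 0.33 -0.2  12.85] turn -0.3 F [0.2 0.5 0.3] q [-57.  27.  20.  95. -10.  60. -35.] w 87.6 0.0
[[279.61861238 216.83862508]
 [280.18233683 188.80899013]
 [280.05165082 195.30814919]
 [280.34937494 180.50098213]
 [233.39642996 441.34387521]]
```

View pics/w1.png

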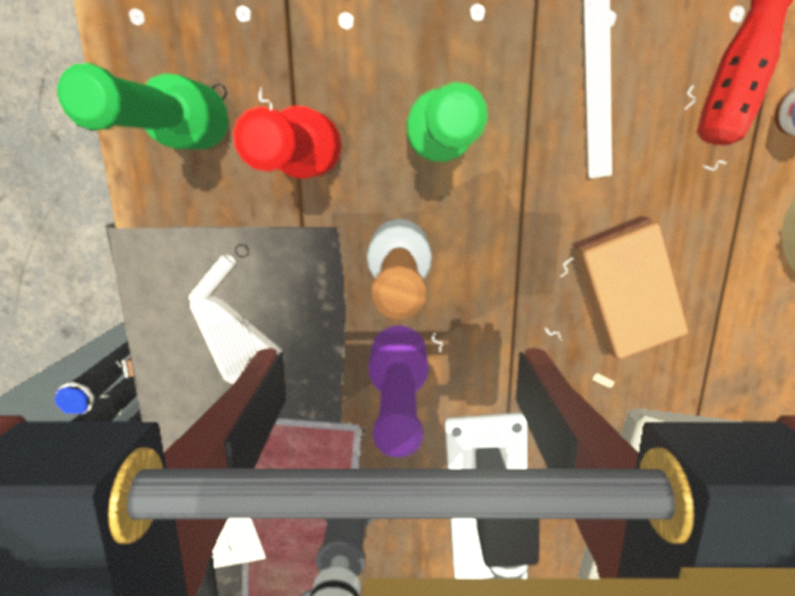

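The wrist picture shows the mallet's knob at (399,291) and its head at (399,252), with purple below at (398,395). The knob lies slightly further along +y than predicted.

Run:
```python
from h import *
W=lambda u,v:(u/1.42-.15,v/1.42-.15)
k=atz("wrist",W(399,291),130);h=atz("wrist",W(399,251),40)
print(k,h,atz("wrist",W(398,434),130))
delta([512,403,86],90)
```

```text
[510.86734481 408.03315763 130.        ] [510.51016641 411.22064166  40.        ] [510.17409934 322.56324141 130.        ]
t 1.25 pos [512.  396.2 215.4] rot [-1.7998e+02  2.0000e-02  8.9940e+01] delta cm [ 6.800e-01 -1.000e-02  1.294e+01] turn -0.06 F [-0.7 -0.   0.3] q [-57.  27.  20.  95. -10.  60. -35.] w 88.0 0.0
```

Run:
```python
from h import *
ci=camera_info("wrist");im=get_image("wrist")[:,:,::-1]
h=cv2.cvtColor(im,cv2.COLOR_BGR2HSV)
def blob(m,win):
    z=np.zeros_like(m);x0,y0,x1,y1=win;z[y0:y1,x0:x1]=m[y0:y1,x0:x1]
    n,l,s,c=cv2.connectedComponentsWithStats(z);i=1+np.argmax(s[1:,4]);return c[i],s[i]
m=cv2.inRange(h,(5,120,140),(18,255,255))
c,s=blob(m,(255,180,305,230));print(c,s)
for y in range(178,232,3):print(y,h[y,281])
print(atz("wrist",c,130,ci),atz("wrist",(281,205),130,ci),atz("wrist",(281,177),40,ci))
delta([512,403,86],90)
```

```text
[284.08182428 206.55734406] [ 261  180   44   50 1491]
178 [ 15 111 156]
181 [ 14 140 153]
184 [ 15 144 154]
187 [ 14 144 154]
190 [ 14 147 160]
193 [ 15 153 223]
196 [ 15 149 229]
199 [ 16 146 238]
202 [ 15 148 229]
205 [ 14 148 225]
208 [ 15 151 235]
211 [ 16 150 234]
214 [ 15 153 224]
217 [ 14 152 218]
220 [ 14 152 213]
223 [ 14 152 201]
226 [ 14 150 187]
229 [ 15 128 147]
[513.27428681 406.65932508 130.        ] [510.98870502 407.86309283 130.        ] [510.67332345 410.82632711  40.        ]
t 1.3 pos [510.9 397.8 215.4] rot [-1.7995e+02 -2.0000e-02  9.0100e+01] delta cm [ 0.52  0.12 12.94] turn 0.1 F [-0.3  0.3  1.2] q [-58.  27.  20.  95. -10.  60. -35.] w 87.7 0.0
```

jog_arm(
  deltas=[
    [0.5,0,2.5,0,8.78],
    [0.5,0,5,0,8.78],
    [0.5,0,5,0,8.78],
    [0.5,0,5,0,8.78],
  ],
)

```text
t: 1.63
tcp_pos: [509.5, 403.1, 164.6]
tool_rot: [-179.8, 0.1, 90.2]
ft_force: [0.0, 0.5, 0.8]
gripper_width: 88.1
finger_force: 0.0
```

Run:
```python
from h import *
ci=camera_info("wrist");im=get_image("wrist")
cv2.imwrite("pics/w2.png",cv2.resize(im[80:330,180:380,::-1],None,fx=2.4,fy=2.4))
print(proj("wrist",[[511,402,130],[511,402,40]]))
delta([511,402,86],90)
```

```text
[[282.93624498 247.83359298]
 [282.74987713 206.25808912]]
t 1.68 pos [510.7 403.2 166.1] rot [-1.7997e+02 -1.0000e-02  9.0150e+01] delta cm [-0.12  0.03  8.01] turn 0.15 F [0.3 0.2 0.1] q [-57.  30.  19.  97. -11.  55. -34.] w 87.8 0.0
```

View pics/w2.png

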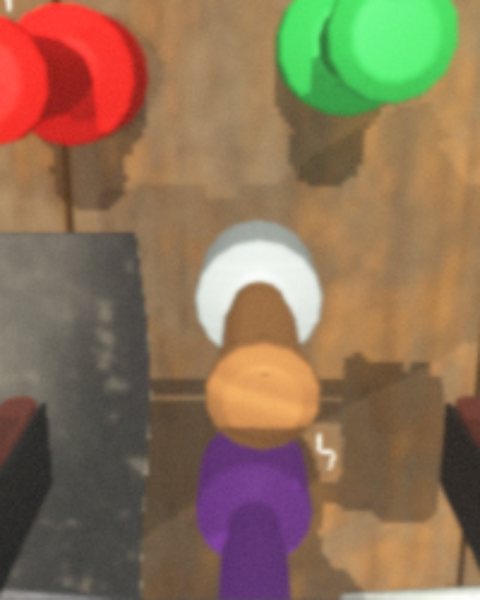

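The mallet is centred between the open jaws: knob at (263,388), head at (259,300). Its position is about (514,404), so I go down and grip.

jog_arm(
  deltas=[
    [0.1,0.3,2.5,0,8.78],
    [0.1,0.3,5,0,8.78],
    [0.1,0.3,7,0,8.78],
    [0.1,0.3,8,0,8.78],
    [0.1,0.3,8,0,8.78],
    [0.1,0.3,8,0,2],
    [0.1,0.3,8,0,1],
    [0.1,0.3,8,0,1],
    [0.1,0.3,8,0,1],
    [0.1,0.3,8,0,1],
    [0.1,0.3,8,0,1],
    [0.1,0.3,8,0,1],
  ],
  squeeze=55,
)

```text
t: 2.68
tcp_pos: [514.7, 403.1, 85.9]
tool_rot: [180.0, -0.0, 90.0]
ft_force: [1.0, -0.9, -0.5]
gripper_width: 44.2
finger_force: 0.0
```

jog_arm(
  deltas=[
    [0,0,0,0,1],
    [0,0,0,0,1],
    [0,0,0,0,1],
    [0,0,0,0,1],
  ],
)

```text
t: 3.02
tcp_pos: [514.4, 403.1, 85.6]
tool_rot: [-180.0, 0.0, 90.0]
ft_force: [0.0, -1.0, 0.5]
gripper_width: 28.2
finger_force: 55.0
```

Run:
```python
from h import *
delta([511,404,240],90)
```

```text
t 3.02 pos [514.4 403.1  85.6] rot [-179.99    0.     90.03] delta cm [  0.09  -0.34 -15.44] turn 0.03 F [ 0.  -1.   0.5] q [-56.  35.  17. 100. -13.  47. -32.] w 28.2 55.0
```

jog_arm(
  deltas=[
    [0,0,0,0,1],
    [0,0,0,0,1],
    [0,0,-0.5,0,1],
    [0,0,-1,0,1],
    [0,0,-1,0,1],
    [0,0,-1,0,1],
  ],
)

```text
t: 3.52
tcp_pos: [514.7, 403.1, 95.9]
tool_rot: [180.0, -0.0, 90.0]
ft_force: [-0.2, -0.4, -3.8]
gripper_width: 28.1
finger_force: 55.0
```

jog_arm(
  deltas=[
    [0,0,-3,0,1],
    [0,0,-6,0,1],
    [0,0,-9,0,1],
    [0,0,-12,0,1],
    [-2,-0.5,-13.5,0,1],
    [-5,-1,-13.5,0,1],
    [-8,-1.6,-13.5,0,1],
    [-11,-2.3,-13.5,0,1],
    [-14,-3,-13.5,0,1],
    [-16,-3.3,-13.5,0,1],
    [-17,-3.5,-13.5,0,1],
    [-17,-3.5,-13.5,0,1],
  ],
)

```text
t: 4.52
tcp_pos: [479.5, 230.5, 230.8]
tool_rot: [-180.0, 0.0, 89.8]
ft_force: [0.0, -0.6, -3.4]
gripper_width: 27.9
finger_force: 55.0
```

jog_arm(
  deltas=[
    [0,0,0,0,1],
    [0,0,0,0,1],
    [0,0,0,0,1],
  ],
)

```text
t: 4.77
tcp_pos: [479.7, 235.0, 230.6]
tool_rot: [180.0, -0.0, 90.2]
ft_force: [0.2, 0.4, -4.0]
gripper_width: 28.2
finger_force: 55.0
```

Run:
```python
from h import *
delta([464.5,161.5,240],90)
print(proj("wrist",[[465,161,120],[480,233,154]]))
delta([464.5,161.5,240],90)
save("wrist","w3.png",s=1.42)
```

```text
t 4.77 pos [479.7 235.  230.6] rot [ 1.7998e+02 -2.0000e-02  9.0160e+01] delta cm [-7.35 -1.54 -0.94] turn 0.16 F [ 0.2  0.4 -4. ] q [-52.  15.  23. 110.  -7.  57. -26.] w 28.2 55.0
[[265.47521668 289.78441317]
 [282.7761589  226.4795679 ]]
t 4.77 pos [479.7 235.  230.6] rot [ 1.7998e+02 -2.0000e-02  9.0160e+01] delta cm [-7.35 -1.54 -0.94] turn 0.16 F [ 0.2  0.4 -4. ] q [-52.  15.  23. 110.  -7.  57. -26.] w 28.2 55.0
```

View pics/w3.png

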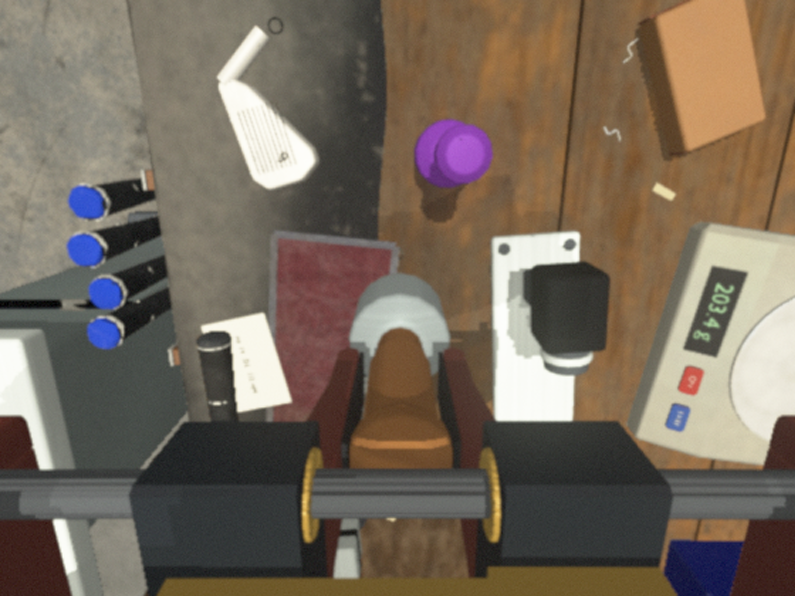

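The mallet is held upright, its head at (400,320), and the round head is hidden behind it. I move over the round head and check from above.

jog_arm(
  deltas=[
    [-2.5,-0.5,0,0,1],
    [-5,-1,1,0,1],
    [-7,-1.5,2,0,1],
    [-7.3,-1.5,2,0,1],
    [-7.3,-1.5,2,0,1],
    [-7.3,-1.5,2,0,1],
  ],
)

```text
t: 5.32
tcp_pos: [465.2, 161.4, 211.0]
tool_rot: [179.9, -0.1, 90.1]
ft_force: [0.1, 0.8, -3.9]
gripper_width: 27.6
finger_force: 55.0
```

Run:
```python
from h import *
delta([464.5,161.5,240],90)
a=get_image("top")[195:255,245:305,::-1];b=get_image("scene")[190:260,235:305,::-1]
r=lambda i:cv2.resize(i,(398,398),interpolation=cv2.INTER_CUBIC)
cv2.imwrite("pics/c1.png",np.hstack([r(a),r(b)]))
```

```text
t 5.32 pos [465.2 161.4 211. ] rot [ 1.7995e+02 -5.0000e-02  9.0070e+01] delta cm [ 0.01 -0.07 -2.9 ] turn 0.07 F [ 0.1  0.8 -3.9] q [-47.  12.  24. 116.  -6.  53. -20.] w 27.6 55.0
```

View pics/c1.png

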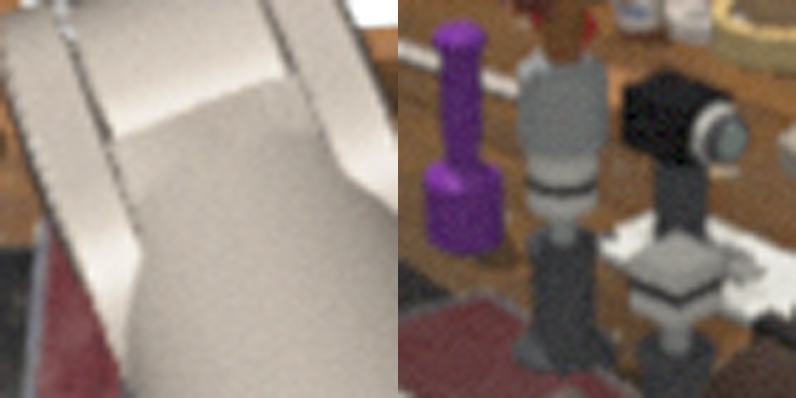

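In the scene picture the mallet head at (565,105) sits right above the drum at (562,180). I press down.

jog_arm(
  deltas=[
    [0,0,0.3,0,1],
    [0,0,0.6,0,1],
    [0,0,0.9,0,1],
    [0,0,1.2,0,1],
    [0,0,1.5,0,1],
    [0,0,1.8,0,1],
    [0,0,2.1,0,1],
    [0,0,2.3,0,1],
    [0,0,2.4,0,1],
    [0,0,2.4,0,1],
  ],
)

```text
t: 6.25
tcp_pos: [465.0, 160.2, 186.6]
tool_rot: [180.0, -0.0, 90.0]
ft_force: [-0.4, 1.0, 3.3]
gripper_width: 27.8
finger_force: 55.0
```

jog_arm(
  deltas=[
    [0,0,0.1,0,1],
    [0,0,0.2,0,1],
    [0,0,0.2,0,1],
    [0,0,0.2,0,1],
  ],
)

```text
t: 6.58
tcp_pos: [465.3, 160.5, 185.4]
tool_rot: [179.9, -0.1, 90.0]
ft_force: [-0.9, 0.8, 9.0]
gripper_width: 28.1
finger_force: 55.0
```

jog_arm(
  deltas=[
    [0,0,0.1,0,1],
    [0,0,0.2,0,1],
    [0,0,0.3,0,1],
    [0,0,0.3,0,1],
  ],
)

```text
t: 6.92
tcp_pos: [466.9, 161.6, 185.1]
tool_rot: [179.8, -0.2, 90.0]
ft_force: [-6.1, 0.0, 31.7]
gripper_width: 28.1
finger_force: 55.0
```

It has bottomed out: the force rose steeply at TCP z 185, as predicted. I lift off and return.

jog_arm(
  deltas=[
    [0,0,-0.6,0,1],
    [0,0,-2,0,1],
    [0,0,-4,0,1],
    [0,0,-6,0,1],
    [2,0.4,-6,0,1],
    [5,1,-6,0,1],
    [8,1.6,-6,0,1],
    [11,2.2,-6,0,1],
    [14,2.8,-6,0,1],
    [17,3.5,-6,0,1],
    [20,4.2,-6,0,1],
    [22,4.6,-6,0,1],
  ],
)

```text
t: 7.92
tcp_pos: [509.6, 382.6, 239.6]
tool_rot: [-179.9, 0.1, 90.1]
ft_force: [-0.1, 1.3, -4.1]
gripper_width: 27.5
finger_force: 55.0
```

jog_arm(
  deltas=[
    [1,0.2,0,0,1],
    [2,0.4,0,0,1],
    [2,0.4,0,0,1],
    [2,0.4,0,0,1],
    [2,0.4,0,0,1],
  ],
)

```text
t: 8.33
tcp_pos: [514.8, 398.0, 241.5]
tool_rot: [-180.0, 0.1, 89.9]
ft_force: [0.6, -1.5, -3.3]
gripper_width: 27.5
finger_force: 55.0
```

Run:
```python
from h import *
delta([514.5,403,86],90)
print(proj("top",[[465,161,105],[465,161,85],[434,36,120]]))
a=get_image("top")[195:265,245:345,::-1];b=get_image("scene")[190:260,235:335,::-1]
r=lambda i:cv2.resize(i,(400,280),interpolation=cv2.INTER_CUBIC)
w=cv2.resize(get_image("wrist")[:,:,::-1],(400,300))
cv2.imwrite("pics/c2.png",np.vstack([np.hstack([r(a),r(b)]),np.hstack([w,w*0])]))
```

```text
t 8.33 pos [514.8 398.  241.5] rot [-1.7998e+02  8.0000e-02  8.9910e+01] delta cm [ 0.5  -0.03 15.55] turn -0.09 F [ 0.6 -1.5 -3.3] q [-58.  25.  20.  93.  -9.  63. -35.] w 27.5 55.0
[[276.97624332 227.88778882]
 [277.05363547 228.35695399]
 [320.6421161  237.53154785]]
```

View pics/c2.png

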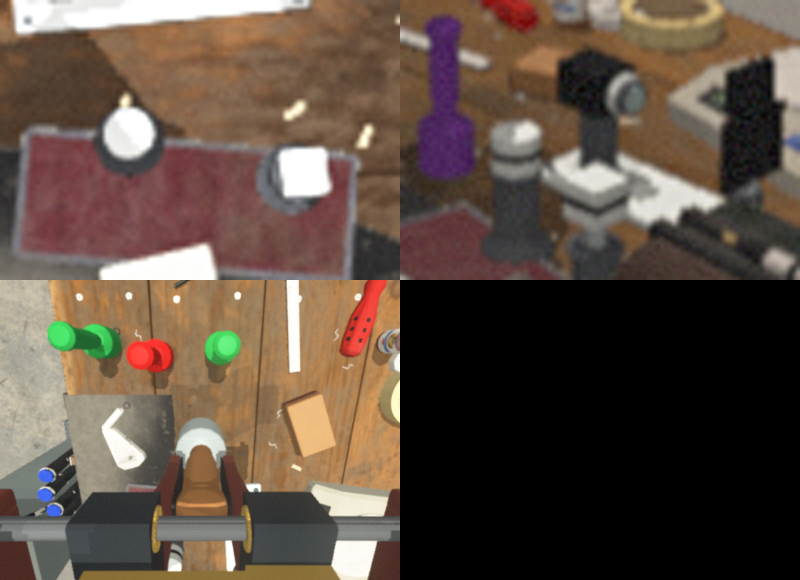

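The drum at (513,150) in the scene crop now sits on its collar, and the square head is still up. I set the mallet down at its old spot.

jog_arm(
  deltas=[
    [0.4,0,3,0,1],
    [0.4,0,6,0,1],
    [0.4,0,9,0,1],
    [0.4,0,11.5,0,1],
    [0.4,0,13.5,0,1],
    [0.4,0,14.5,0,1],
    [0.4,0,15,0,1],
    [0.4,0,15,0,1],
    [0.4,0,15.2,0,1],
    [0.4,0,15.4,0,1],
    [0.4,0,15.4,0,1],
    [0.4,0,15.4,0,1],
  ],
)

```text
t: 9.48
tcp_pos: [514.9, 404.4, 88.5]
tool_rot: [179.9, -0.1, 90.0]
ft_force: [0.6, -0.4, -3.3]
gripper_width: 27.9
finger_force: 55.0
```

jog_arm(
  deltas=[
    [0,0,0.1,0,1],
    [0,0,0.2,0,1],
    [0,0,0.25,0,1],
    [0,0,0.25,0,1],
  ],
)

```text
t: 9.82
tcp_pos: [514.8, 404.3, 85.7]
tool_rot: [180.0, -0.0, 90.0]
ft_force: [-0.7, 0.5, -0.1]
gripper_width: 27.7
finger_force: 55.0
```

Contact: the weight has gone to the bench. I release and go up.

jog_arm(
  deltas=[
    [0,0,0,0,3.2],
    [0,0,0,0,5],
    [0,0,0,0,8.78],
    [0,0,0,0,8.78],
    [0,0,0,0,8.78],
    [0,0,0,0,8.78],
    [0,0,0,0,8.78],
    [0,0,0,0,8.78],
    [0,0,0,0,8.78],
    [0,0,-2,0,8.78],
    [0,0,-5,0,8.78],
    [0,0,-8,0,8.78],
  ],
)

```text
t: 10.82
tcp_pos: [513.9, 403.5, 165.1]
tool_rot: [-179.9, 0.1, 90.0]
ft_force: [1.0, 0.1, 0.4]
gripper_width: 87.8
finger_force: 0.0
```

jog_arm(
  deltas=[
    [0,0,-3,0,8.78],
    [0,0,-6,0,8.78],
    [0,0,-7.5,0,8.78],
    [0,0,-7.5,0,8.78],
    [0,0,-7.5,0,8.78],
  ],
)

```text
t: 11.23
tcp_pos: [514.8, 404.3, 240.8]
tool_rot: [179.9, -0.1, 90.0]
ft_force: [0.1, -1.1, -0.1]
gripper_width: 88.1
finger_force: 0.0
```

Run:
```python
from h import *
print(np.round(proj("wrist",[[514.5,404,130],[514.5,404,40]])/1.4,0))
delta([601,57,240],184.3);delta([601,57,240],4.3)
save("wrist","w4.png",s=1/1.4)
```

```text
[[201. 150.]
 [201. 133.]]
t 11.23 pos [514.8 404.3 240.8] rot [ 1.7994e+02 -8.0000e-02  9.0020e+01] delta cm [-34.73   8.61   0.08] turn -94.28 F [ 0.1 -1.1 -0.1] q [-58.  26.  20.  93. -10.  63. -35.] w 88.1 0.0
t 11.23 pos [514.8 404.3 240.8] rot [ 1.7994e+02 -8.0000e-02  9.0020e+01] delta cm [-34.73   8.61   0.08] turn 85.72 F [ 0.1 -1.1 -0.1] q [-58.  26.  20.  93. -10.  63. -35.] w 88.1 0.0
```

View pics/w4.png

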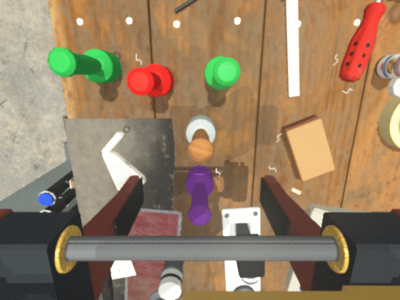

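The mallet stands upright: knob (201,150), head (201,131), exactly where predicted. Next I go to a viewpoint that sees both the round head and the mirror, and measure numerically from there.

jog_arm(
  deltas=[
    [-2.4,-0.3,0,7.1,8.78],
    [-4.9,-0.6,0,14.2,8.78],
    [-7.3,-0.9,0,21.3,8.78],
    [-9.8,-1.2,0,28.5,8.78],
    [-12.2,-1.5,0,35.6,8.78],
    [-14.7,-1.8,0,42.8,8.78],
    [-17.1,-2.0,0,50,8.78],
    [-19.6,-2.3,0,57,8.78],
    [-22,-2.6,0,64.3,8.78],
    [-24.5,-2.9,0,71.4,8.78],
    [-27,-3.2,0,78.5,8.78],
    [-29.4,-3.5,0,85.7,8.78],
  ],
)

```text
t: 12.28
tcp_pos: [478.2, 108.5, 238.6]
tool_rot: [179.9, 0.2, 4.0]
ft_force: [0.5, -0.1, 0.4]
gripper_width: 87.8
finger_force: 0.0
```

jog_arm(
  deltas=[
    [0,0,0,0,8.78],
    [0,0,0,0,8.78],
    [0,0,0,0,8.78],
    [0,0,0,0,8.78],
  ],
)

```text
t: 12.62
tcp_pos: [479.4, 111.3, 239.5]
tool_rot: [180.0, 0.1, 4.5]
ft_force: [0.5, -0.3, 0.1]
gripper_width: 88.1
finger_force: 0.0
```

Run:
```python
from h import *
delta([601,57,240],4.3)
ci=camera_info("wrist");im=get_image("wrist");cv2.imwrite("pics/w5.png",im[:,:,::-1])
delta([601,57,240],4.3)
h=cv2.cvtColor(im,cv2.COLOR_RGB2HSV)
exp=proj("wrist",[[465,161,100],[434,36,120],[601,57,150],[621,253,10],[638,19,10],[570,17,10],[552,249,10]]);print(np.round(exp))
m=((h[...,1]<45)&(h[...,2]>190)).astype(np.uint8)
n,l,s,c=cv2.connectedComponentsWithStats(m)
for i in range(1,n):
    if s[i,4]>120:print("wblob",s[i],np.round(c[i],1),np.round(atz("wrist",c[i],100,ci),1))
d=(h[...,2]<60).astype(np.uint8)
n,l,s,c=cv2.connectedComponentsWithStats(d)
for i in range(1,n):
    if s[i,4]>120:print("dblob",s[i],np.round(c[i],1),np.round(atz("wrist",c[i],150,ci),1))
```

```text
t 12.62 pos [479.4 111.3 239.5] rot [1.7997e+02 5.0000e-02 4.5500e+00] delta cm [11.69  6.37 -0.05] turn 0.25 F [ 0.5 -0.3  0.1] q [-58.  11.  44. 115.  -9.  57. -95.] w 88.1 0.0
t 12.67 pos [479.5 111.2 239.7] rot [1.7997e+02 4.0000e-02 4.5400e+00] delta cm [11.68  6.37 -0.03] turn 0.24 F [0.4 0.3 0.4] q [-58.  11.  44. 115.  -9.  57. -95.] w 87.7 0.0
[[227. 211.]
 [362. 261.]
 [379.  49.]
 [156.  34.]
 [384.  36.]
 [375. 105.]
 [162. 104.]]
wblob [ 159   34  192   72 8171] [266.8  71. ] [586.5 132.3 100. ]
wblob [ 205  193   39   36 1084] [224.  210.8] [464.9 163.5 100. ]
wblob [  41  221   90   47 1906] [ 95.8 246.9] [419.4 283.2 100. ]
wblob [342 250  23  28 532] [352.7 264.7] [420.4  38.3 100. ]
wblob [ 216  255   71   44 1971] [252.7 273.4] [403.4 133.8 100. ]
wblob [ 231  393  188   27 1706] [288.9 404.1] [245.4  84.9 100. ]
dblob [ 349    7   38   96 1789] [369.   52.2] [598.6  63.3 150. ]
dblob [ 116   30   85   57 1216] [162.6  59.3] [583.4 199.1 150. ]
dblob [538  62  22  53 560] [549.6  92.3] [583.3 -62.7 150. ]
dblob [493 147  34  41 498] [503.8 163.8] [533.1 -45.5 150. ]
dblob [514 153  27  31 231] [530.9 171. ] [529.6 -66.4 150. ]
dblob [429 161  38  14 207] [450.  166.8] [527.9  -7.4 150. ]
dblob [318 163  38  13 248] [337.1 169.2] [519.7  74.2 150. ]
dblob [  20  170  145   65 3956] [108.9 195. ] [486.7 241.4 150. ]
dblob [444 171  24  21 170] [455.7 183.5] [516.1 -14.3 150. ]
dblob [226 173  35  30 422] [246.6 184.4] [503.1 139.4 150. ]
dblob [298 175  24  20 226] [310.  184.6] [506.7  92.6 150. ]
dblob [388 181  26  14 129] [401.7 187.9] [509.6  24.6 150. ]
dblob [415 189  53  38 809] [439.  204.6] [499.1  -5.6 150. ]
dblob [    0   192   560   228 41366] [306.9 333.3] [377.2  81.7 150. ]
dblob [319 196  47  37 904] [342.7 214.7] [485.4  65.4 150. ]
dblob [181 371  27  37 225] [194.5 389.3] [309.6 177.1 150. ]
```

```bash
cat > fit.py <<'E'
from h import *
from scipy.optimize import minimize
def box(x0,x1,y0,y1,z0,z1): return np.array([[x,y,z] for x in(x0,x1) for y in(y0,y1) for z in(z0,z1)],float)
def run(name,im,ci,win,vth,p0=(601,57,94.3)):
    global camera_info
    import h as H; H.camera_info=lambda n:ci
    h=cv2.cvtColor(im,cv2.COLOR_RGB2HSV)
    K=4
    M=((h[...,1]<60)&(h[...,2]>vth)).astype(np.uint8)
    n,l,s,c=cv2.connectedComponentsWithStats(M)
    P=proj(name,[[590,140,10]])[0].round().astype(int)
    blob=(l==l[P[1],P[0]]).astype(np.uint8)
    cs,_=cv2.findContours(blob,cv2.RETR_EXTERNAL,cv2.CHAIN_APPROX_NONE)
    pts=np.array([atz(name,q,10,ci)[:2] for q in max(cs,key=len)[:,0,:]])
    out={}
    # long edges: robust line fits in plate coords
    a=np.radians(p0[2]);ey=np.array([np.cos(a),np.sin(a)]);ex=np.array([np.sin(a),-np.cos(a)])
    q=pts-np.array(p0[:2]);u=q@ey;v=q@ex
    for nm,sel in(("+x",(abs(v-35)<7)&(u>-35)&(u<188)),("-x",(abs(v+35)<7)&(u>-35)&(u<188))):
        k=sel.copy()
        for _ in range(4):
            f=np.polyfit(u[k],v[k],1);r=abs(v-np.polyval(f,u));k=sel&(r<max(1.,1.5*np.median(r[k])))
        print(name,nm,"n",k.sum(),"v(0)=%.2f v(150)=%.2f slope deg %.2f"%(f[1],np.polyval(f,150),np.degrees(f[0])),"u range",u[k].min().round(),u[k].max().round())
    print(" u ends",np.percentile(u[abs(v)<28],[0,3,97,100]).round(1))
    # dark mirror silhouette
    D=(h[...,2]<75).astype(np.uint8)
    def hull(p,b):
        aa=np.radians(p[2]-90);R=np.array([[np.cos(aa),-np.sin(aa)],[np.sin(aa),np.cos(aa)]])
        w=b.copy();w[:,:2]=b[:,:2]@R.T+p[:2];return w
    B=[box(-34,34,-8,0,55,115),box(-23,23,-7,7,115,150)]
    pr=proj(name,np.vstack([hull(p0,b) for b in B]));lo=pr.min(0).astype(int)-6;hi=pr.max(0).astype(int)+7;lo=np.maximum(lo,0)
    Dk=cv2.resize(h[lo[1]:hi[1],lo[0]:hi[0],2],None,fx=K,fy=K,interpolation=cv2.INTER_CUBIC)<75
    def cost(p):
        m=np.zeros(Dk.shape,np.uint8)
        for b in B:
            g=((proj(name,hull(p,b))-lo+.5)*K*16).astype(np.int32)
            cv2.fillConvexPoly(m,cv2.convexHull(g.reshape(-1,1,2)),1,cv2.LINE_8,4)
        return -(m.astype(bool)&Dk).sum()/(m.astype(bool)|Dk).sum()
    r=minimize(cost,p0,method="Nelder-Mead",options=dict(initial_simplex=[p0]+[tuple(np.array(p0)+d) for d in((4,0,0),(0,4,0),(0,0,3))]))
    print(" mirror",r.x.round(2),"IoU",-round(r.fun,3))
E
python3 - <<'E'
from fit import *
import h as H
ci=camera_info("wrist");run("wrist",cv2.imread("pics/w5.png")[:,:,::-1],ci,None,190)
E
python3 - <<'E'
from fit import *
ci=camera_info("top");im=get_image("top");cv2.imwrite("pics/t5.png",im[:,:,::-1])
run("top",im,ci,None,190)
g=cv2.cvtColor(im,cv2.COLOR_RGB2HSV);m=((g[...,1]<45)&(g[...,2]>190)).astype(np.uint8)
n,l,s,c=cv2.connectedComponentsWithStats(m)
for i in range(1,n):
    if 30<s[i,4]<600 and 250<c[i][0]<335 and 215<c[i][1]<245:print(s[i],c[i],atz("top",c[i],100,ci),atz("top",c[i],120,ci))
E
```

```text
wrist +x n 159 v(0)=34.14 v(150)=34.51 slope deg 0.14 u range -6.0 156.0
wrist -x n 170 v(0)=-32.81 v(150)=-33.42 slope deg -0.23 u range -7.0 187.0
 u ends [ -6.4  -1.5 192.1 197. ]
 mirror [600.5   59.57  92.88] IoU 0.741Traceback (most recent call last):
  File "<stdin>", line 3, in <module>
  File "fit.py", line 22, in run
    f=np.polyfit(u[k],v[k],1);r=abs(v-np.polyval(f,u));k=sel&(r<max(1.,1.5*np.median(r[k])))
    raise TypeError("expected non-empty vector for x")
TypeError: expected non-empty vector for x
```

The wrist fit gives a plate heading of 94.3° and a centreline through (601.7,57). The round head is at (464.9,163.5). I move over the bar.

jog_arm(
  deltas=[
    [3,1.6,0,0,8.78],
    [6,3.2,0,0,8.78],
    [9,4.8,0,0,8.78],
    [11,5.8,0,0.2,8.78],
    [11.8,6.2,1.5,0.2,8.78],
    [11.8,6.2,4,0.2,8.78],
    [11.8,6.2,5,0.2,8.78],
    [11.8,6.2,5,0.2,8.78],
    [11.8,6.2,5,0.2,8.78],
    [11.8,6.2,5,0.2,8.78],
  ],
)

```text
t: 13.55
tcp_pos: [602.4, 57.8, 191.2]
tool_rot: [-180.0, -0.1, 4.2]
ft_force: [0.5, -0.3, 0.8]
gripper_width: 88.0
finger_force: 0.0
```

Run:
```python
from h import *
delta([601.5,58.5,130],4.3)
im=get_image("wrist");cv2.imwrite("pics/w6.png",im[:,:,::-1])
g=cv2.cvtColor(im,cv2.COLOR_RGB2HSV)[...,2]
e=proj("wrist",[[601.5,58.5,150],[624,57,150],[578,60,150]]);print(e)
for y in range(150,330,12):print(y,*g[y,230:334:4])
```

```text
t 13.55 pos [602.4  57.8 191.2] rot [-1.7998e+02 -7.0000e-02  4.2200e+00] delta cm [-0.09 -0.08  6.12] turn -0.08 F [ 0.5 -0.3  0.8] q [-41.  28.  41. 104. -22.  57. -77.] w 88.0 0.0
[[280.59432649 243.62152053]
 [285.76843096 209.48187404]
 [275.62617843 277.09299907]]
150 118 119 117 112 111 114 115 114 118 118 114 117 114 118 119 119 117 116 114 116 117 118 122 123 126 128
162 243 243 243 244 243 243 243 243 243 244 245 244 244 244 243 244 242 159 157 156 85 112 168 117 115 118
174 243 243 242 243 243 243 243 243 241 124 96 77 72 59 46 57 76 154 157 157 158 158 144 80 76 70
186 242 242 242 243 242 244 242 165 106 101 74 69 79 74 59 49 66 67 89 158 158 156 137 72 61 61
198 240 241 242 241 242 243 243 143 98 76 63 50 50 49 46 49 61 63 75 154 172 199 143 81 82 89
210 238 239 238 238 239 240 240 239 239 172 51 49 44 47 42 47 95 151 152 171 171 189 135 90 90 90
222 164 165 163 168 167 169 172 169 179 177 42 44 44 45 39 66 112 111 131 129 130 127 99 87 121 109
234 121 116 116 119 128 128 132 136 135 131 39 48 41 41 38 73 111 124 124 128 129 121 115 110 105 109
246 102 107 103 103 111 112 120 116 117 113 36 50 36 36 38 65 117 119 119 114 109 116 113 109 107 107
258 114 117 113 111 117 114 117 116 108 105 37 38 35 38 30 83 110 105 100 105 102 96 98 107 101 100
270 112 109 102 105 106 102 105 104 104 97 35 33 29 34 34 86 108 105 103 93 100 100 92 96 100 91
282 104 104 110 108 107 103 107 104 102 102 99 94 92 92 101 105 97 130 220 109 102 97 94 94 96 100
294 103 103 104 102 104 93 95 95 98 97 93 88 88 101 94 108 113 115 117 122 119 116 120 112 108 107
306 107 114 113 111 112 115 114 104 99 92 97 104 108 95 81 65 63 76 86 92 96 102 110 110 107 103
318 107 106 109 104 109 103 103 103 108 103 80 94 99 97 98 91 90 85 77 66 86 110 111 118 119 115
```

The bar spans columns 269 to 290, parallel to the tool, and its end is at row 277 as predicted. I go down and grip.

jog_arm(
  deltas=[
    [-0.1,0,2.5,0,8.78],
    [-0.1,0,5,0,8.78],
    [-0.1,0,6.1,0,8.78],
    [-0.1,0,6.1,0,8.78],
    [-0.1,0,6.1,0,4],
    [-0.1,0,6.1,0,2],
    [-0.1,0,6.1,0,0.5],
    [-0.1,0,6.1,0,0.5],
    [-0.1,0,6.1,0,0.5],
    [-0.1,0,6.1,0,0.5],
    [-0.1,0,6.1,0,0.5],
    [-0.1,0,6.1,0,0.5],
  ],
  squeeze=40,
)

```text
t: 14.6
tcp_pos: [601.0, 57.2, 129.2]
tool_rot: [-180.0, -0.0, 4.2]
ft_force: [-0.8, 0.1, -0.1]
gripper_width: 38.1
finger_force: 0.0
```

jog_arm(
  deltas=[
    [0,0,0,0,0.5],
    [0,0,0,0,0.5],
    [0,0,0,0,0.5],
    [0,0,0,0,0.5],
    [0,0,0,0,0.5],
    [0,0,0,0,0.5],
  ],
)

```text
t: 15.1
tcp_pos: [600.8, 59.4, 129.1]
tool_rot: [-179.9, 0.0, 4.3]
ft_force: [-0.5, 5.2, 1.5]
gripper_width: 13.7
finger_force: 40.0
```

Run:
```python
from h import *
delta([601.5,58.5,130],4.3);print(observe()["wrist_torque"])
```

```text
t 15.1 pos [600.8  59.4 129.1] rot [-1.7986e+02  3.0000e-02  4.2600e+00] delta cm [ 0.06  0.09 -0.09] turn -0.04 F [-0.5  5.2  1.5] q [-39.  32.  38. 106. -25.  50. -75.] w 13.7 40.0
[ 0.89287362  0.35366016 -0.05318181]
```

Gripped, 13.7 mm wide. The yaw of 4.26° at rest confirms the plate heading. I ease off the side force, then turn 24.2° counter-clockwise.

jog_arm(
  deltas=[
    [0.05,-0.1,0,0,0.5],
    [0.05,-0.15,0,-3,0.5],
    [0.05,-0.15,0,-6,0.5],
    [0.05,-0.15,0,-9,0.5],
    [0.05,-0.15,0,-12,0.5],
    [0.05,-0.15,0,-15,0.5],
    [0.05,-0.15,0,-18,0.5],
    [0.05,-0.15,0,-21,0.5],
    [0.05,-0.15,0,-24.2,0.5],
    [0.05,-0.15,0,-24.2,0.5],
    [0.05,-0.15,0,-24.2,0.5],
    [0.05,-0.15,0,-24.2,0.5],
  ],
)

```text
t: 16.1
tcp_pos: [601.0, 59.2, 129.1]
tool_rot: [-179.9, 0.0, 28.3]
ft_force: [-3.5, 2.4, 2.3]
gripper_width: 13.9
finger_force: 40.0
```

Run:
```python
from h import *
delta([601.5,59.5,130],28.5);print(observe()["wrist_torque"])
for n in("wrist","top"):
    ci=camera_info(n);im=get_image(n);g=cv2.cvtColor(im,cv2.COLOR_RGB2HSV)
    e=proj(n,[[465,162.5,100]])[0];print(n,e)
    for th in(190,215):
        m=((g[...,1]<45)&(g[...,2]>th)).astype(np.uint8);k,l,s,c=cv2.connectedComponentsWithStats(m)
        for i in range(1,k):
            if s[i,4]>60 and np.hypot(*(c[i]-e))<25:print(s[i],c[i].round(1),atz(n,c[i],100,ci).round(1))
    cv2.imwrite(f"pics/{n}7.png",im[:,:,::-1])
```

```text
t 16.1 pos [601.   59.2 129.1] rot [-1.7994e+02  3.0000e-02  2.8290e+01] delta cm [ 0.06 -0.   -0.09] turn -0.21 F [-3.5  2.4  2.3] q [-35.  30.  32. 106. -21.  49. -55.] w 13.9 40.0
[ 0.69632699  0.81849315 -0.13242306]
wrist [ 42.43747989 350.34719241]
[ 28 327  21   4  64] [ 37.4 328.8] [479.6 170.1 100. ]
top [276.48313288 228.01537154]
[271 220  13  15 132] [276.6 227.8] [465.5 162.3 100. ]
[271 220  12  15 128] [276.5 227.9] [465.4 162.5 100. ]
```

Top and wrist agree on the round head: (465.4,162.4) and (464.9,163.5). The bearing from the axis is 142.7°, so the mirror needs 24.2°, and it is at 24.0°. A small trim and settle.

jog_arm(
  deltas=[
    [0,0,0,-0.2,0.5],
    [0,0,0,-0.2,0.5],
    [0,0,0,-0.2,0.5],
    [0,0,0,-0.2,0.5],
    [0,0,0,-0.2,0.5],
    [0,0,0,-0.2,0.5],
  ],
)

```text
t: 16.7
tcp_pos: [601.0, 59.2, 129.1]
tool_rot: [-179.9, 0.0, 28.5]
ft_force: [-4.0, 3.6, 2.4]
gripper_width: 13.9
finger_force: 40.0
```

Run:
```python
from h import *
delta([601.5,59.5,130],28.5)
print(close_job())
```

```text
t 16.7 pos [601.   59.2 129.1] rot [-1.7995e+02  4.0000e-02  2.8550e+01] delta cm [ 0.06 -0.01 -0.09] turn 0.05 F [-4.   3.6  2.4] q [-35.  30.  32. 106. -21.  49. -55.] w 13.9 40.0
the job is handed in; nothing more can be done
None
```

I handed the job in at 16.7 s with the round post driven fully down, the mallet standing upright back in its place, and the gripper holding the mirror at about 24.2°, which by my measurements aims the reflection at the middle of the round head (mirror angle judged from the gripper's turn, not checked in a picture).

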